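Close a spool piece into the leak-test fixture

ROBOT

A 6-joint arm with a two-finger parallel gripper is mounted at the origin on a cart in front of the work surface, level with it; the furniture and walls round the work are solid. World frame = base frame: x ahead of the robot, y to its left, z up, the work surface at z = 0. Lengths are in m, angles in degrees, forces in N, time in s.
With the tool pointing down it reaches from about 0.35 to 0.875 m from the base axis. Payload 4.2 kg.
Tool frame: the origin (TCP) lies midway between the tips of the shut fingers; the grasp point (between the pads) lies 19 mm behind it (robot.pinch_z is the distance from the TCP to the grasp point, in m); x points along the fingers, z is the direction in which the jaws open and shut, and the axes are right-handed (so a half turn about x gives the same grasp; the last joint's range is limited). The gripper opens to 85 mm and grips with 20 to 120 N. Pads are 22 mm wide; open, the fingers measure 114 mm over their backs; the gripper's body (76 mm by 85 mm) begins 54 mm behind the grasp point. The pads swing forward as they close: fully open they stand 13 mm farther back than shut.
Start: joints at [78.243, 22.042, 0.453, 0, -68.411, -14.817], TCP at [0.28, 0.559, 0.231] pointing down, gripper open.
Joint ranges: [-179.83, 179.83], [-69.29, 118.12], [-61.27, 80.66], [-181.25, 117.63], [-171.15, -9.14], [-177.46, 177.46]. Speed limits (degrees/s): [159.86, 159.86, 180, 180, 180, 180].

INTERFACE

Orientations are given as [roll, pitch, yaw] about the fixed x, y, z axes, in that order (R = Rz(yaw) Ry(pitch) Rx(roll)).
In Python, from rig import robot, vision gives the robot as it stands.
- The arm moves only by the tool arm_command, never from a script. Its argument "rows" is a list of rows, each a list of 7 numbers: the opening in per cent of the stroke, from 0 (shut) to 100 (fully open), then the shift along the world's x, y, z in mm, then the turn, a rotation vector about the world's x, y, z in rad. In form: [[grip, tx, ty, tz, rx, ry, rz], ...]. A call has exactly 8 rows; each row is the pose to reach, as a shift and turn from the pose commanded when the call began; what a row does not reach only later rows make up. A row lasts 1/8 s, in which the tool goes at most 62.5 mm and 10.7 degrees, less where a joint would pass 70% of its speed; a pose out of reach is approached as far as the arm can. A call with a gripper value outside its range is refused whole. The fingers move at their own pace and stop on an object; "newtons" is the grip in N (left out, the last holds). Time passes only in rows, so rows that repeat a pose let the fingers close, or fill a call up. It gives the time, the measured TCP pose, the force and the opening at its end, in the units of the state.
- robot.read_state(): the state, without advancing time (a new reading comes with each control period).
- vision.camera(name): name is "scene" or "top" or "wrist"; returns a dict with "frame" (480x640x3 uint8, blue, green, red), "camera_matrix" (3x3 intrinsics, pixels), "k1" (the pictures are not rectified: a ray, as slopes to the right and down, at radius r is drawn at 1 + k1 r^2 times it, then the intrinsics apply), "rvec" (rotation vector, rad) and "tvec" (3), from world to camera coordinates, as OpenCV has them; the wrist camera has in their place "tool_from_camera" (4x4, takes a point from camera to tool coordinates, whose origin is the TCP and whose axes are the tool frame's). Camera axes: x right, y down, z forward; pixel columns grow to the right and rows downward; lengths in m; the calibration is good to about 2 mm. A picture is of the moment at which its call begins: read the wrist's pose just before it. There is no depth.
- robot.finish_job(): hands the job in, once; it reports no verdict.
The state is a dict: "time_s": time; "joint_positions": joint angles; "dq": joint speeds; "joint_torque": joint torques, N m; "eef_pos": TCP position; "ee_rot": TCP orientation; "contact_force": force on the tool from outside, world axes, zero at the start; "ft_torque": the same for the moment, N m; "opening": opening from 0.0 (shut) to 1.0 (fully open).
Only numpy, scipy, OpenCV 4.12 (cv2) and the standard library are available. Lean on these libraries where they do the work, as an engineer would, in place of code of your own. Each camera call takes 0.05 s, during which the arm holds its last target. There are 200 camera calls.

TASK

Lift the steel spool piece off its V-stand and lay it on the two rods of the leak-test fixture, between the two rubber-faced heads. Let go of it, then run the moving head in with the knob on top of it (clockwise; the knob travels along with the head, and the head is never to be shoved by its block) until the spool is squeezed between both rubber faces with about 12 N, and leave it closed like that. Never press the spool against either face with more than 25 N, and do not disturb the sight glass, the white gasket or the clamp ring lying round about.

Things in the scene. Friction and masses are not known exactly. Their poses are not given: they have to be found in the camera images.
- spool: Loose steel spool piece: tube 38 mm in diameter with a 51 mm ferrule (4 mm thick) at each end, 90 mm long over all, about 0.26 kg, both ends alike. Origin at its centre; its y axis is the tube's axis. Starts lying level on the V-stand, axis 52 mm above the table. Grasp the bare tube in the middle from above, fingers closing across it.
- v_stand: Fixed dark steel stand, 116 mm long, 72 mm wide, with two V-shaped arms (44 mm high) 41 mm either side of its middle that carry the spool's ferrules; the 60 mm between them is free for fingers, down to its base plate 8 mm above the table. Origin under its middle; its y axis runs along the spool.
- fixture: Fixed leak-test fixture: base plate 300 x 110 x 12 mm with two steel rods (10 mm thick, 34 mm apart, tops 39 mm above the table) along its own y axis. The spool lies with its ferrules on both rods, its axis 59.3 mm above the table, midway between them. Fixed head at the +y end, moving head on the rods on the -y side. Origin on the table under the rods' midline; z up.
- fixed_face (a point): Middle of the rubber sealing face (52 mm diameter) of the fixed head, facing the fixture's -y, 59.3 mm above the table, on the axis of a spool that lies on the rods; axes parallel to the fixture's. Nominal: the rubber is replaceable and worn, and the true face lies up to 2.5 mm nearer or farther, so the spool's centre ends 42.5 to 47.5 mm to its -y.
- moving_face (a point): Middle of the rubber sealing face (52 mm diameter) of the moving head, facing the fixture's +y, towards the fixed one; axes parallel to the fixture's. It starts 109 to 119 mm from the fixed face and travels along the fixture's y axis. Once the spool is nipped, the rubber gives only about 1 mm for each 20 N.
- moving_head: The moving head: aluminium block 70 mm across the rods and 36 mm along them, top 86 mm above the table, with the moving seal in front and the knob on top. It is driven by the knob. Pushing the spool along the rods takes 1 to 4 N. Origin on the table under its sealing face.
- knob: Black round fluted knob on a vertical shaft on the moving head, 42 mm in diameter, 104 to 132 mm above the table. Its pinion of 8 mm radius runs on a fixed rack: clockwise from above carries head and knob 8 mm per rad towards the fixture's +y. Turning it takes about 0.3 N m of drag, which also holds the head; each 10 N of squeeze adds 0.08 N m. Origin on the shaft, 86 mm above the table.
- knob_grip (a point): Middle of the knob to grip, on its axis, 120 mm above the table; 31 mm to the fixture's -y of the moving sealing face. Fingers may close on the knob from any direction.
- sight_glass: Sight glass, 64 mm diameter, 80 mm tall, standing on the table: a bystander. Origin under its middle.
- gasket_white: White gasket ring, 64 mm diameter, 8 mm thick, lying on the table: a bystander. Origin under its middle.
- tri_clamp_b: Steel pipe clamp ring 67 x 98 x 18 mm, lying on the table: a bystander. Origin under its middle.

How it is judged:
By the outcome, as a careful person would: the job done as asked, in the order asked, and still so for the second after the job is handed in, with the robot touching nothing.
It also fails if it takes over 72 s, if anything falls off the work surface, if the arm or the gripper's body presses on something with over 40 N, if the wrist force passes 120 N, or if a joint passes its speed limit or range.

## Working session

There is one attempt and no reset: what is moved stays moved. The work goes in short steps, Python scripts to look and compute and a tool call to move; the robot and the scene stay as the last step left them, time stands still between calls to the robot, and variables do not carry over. Pictures are saved under pics/ and viewed, on a budget of 10 in all, crops included, one or two more only if the job needs it, and the job is handed in when it is done.

Besides the shell and the picture viewer there is one more tool, called after "Request:" as a command line: name --pt "numbers of a row" for each row, then --argument value for the rest. arm_command: Moves the arm, as the interface text tells. Its arguments: {"type":"object","properties":{"rows":{"type":"array","items":{"type":"array","items":{"type":"number"}}},"newtons":{"type":"number"}},"required":["rows"]}

```bash
ls; mkdir -p pics
python3 - <<'E'
from rig import robot, vision
import cv2,numpy as np
print(robot.read_state(), robot.pinch_z)
for n in ("scene","top"):
    c=vision.camera(n); cv2.imwrite(f"pics/{n}0.png",c["frame"]); np.savez(f"pics/{n}.npz",**{k:v for k,v in c.items() if k!="frame"})
    print({k:v for k,v in c.items() if k!="frame"})
c=vision.camera("wrist");print(c["tool_from_camera"],c["camera_matrix"],c["k1"])
E
```

```text
pics
{'time_s': 0.0, 'joint_positions': array([ 7.82428816e+01,  2.20910143e+01,  3.78913895e-01, -2.88486674e-02,
       -6.84100543e+01, -1.48145705e+01]), 'dq': array([-0.02891496, -0.02448788, -0.00387282,  0.05854973,  0.03087856,
        0.00963826]), 'joint_torque': array([ 4.99568318e-05, -3.92283297e+01,  1.88396269e+01,  4.18629751e+00,
       -4.63343487e-03, -7.27722362e-07]), 'eef_pos': array([0.27931429, 0.5584601 , 0.23021336]), 'ee_rot': array([   2.43962689,   89.8749371 , -114.14270576]), 'contact_force': array([ 0.46592975,  0.70697453, -1.25440294]), 'ft_torque': array([-0.03164153, -0.01976578,  0.01707742]), 'opening': 0.9956673807926438} 0.0187
{'camera_matrix': array([[453.92563839,   0.        , 317.77527246],
       [  0.        , 453.92563839, 243.45148066],
       [  0.        ,   0.        ,   1.        ]]), 'k1': 0.021130260149929483, 'rvec': array([ 0.85674659, -2.51889967,  1.08945628]), 'tvec': array([0.37339504, 0.36266923, 0.60623812])}
{'camera_matrix': array([[482.92165425,   0.        , 325.59635956],
       [  0.        , 482.92165425, 236.87629411],
       [  0.        ,   0.        ,   1.        ]]), 'k1': -0.10031124117772133, 'rvec': array([ 2.10723497, -2.1649563 ,  0.17947543]), 'tvec': array([-0.09414451,  0.5803653 ,  1.00554998])}
[[-1.04801982e-03 -3.20422232e-01  9.47274245e-01 -1.42875833e-01]
 [-6.55181587e-04 -9.47274342e-01 -3.20422989e-01  8.21470401e-02]
 [ 9.99999236e-01 -9.56446285e-04  7.82827535e-04  9.29263444e-04]
 [ 0.00000000e+00  0.00000000e+00  0.00000000e+00  1.00000000e+00]] [[392.32240309   0.         326.5501794 ]
 [  0.         392.32240309 243.7541867 ]
 [  0.           0.           1.        ]] -0.08145897600474615
```

View pics/top0.png

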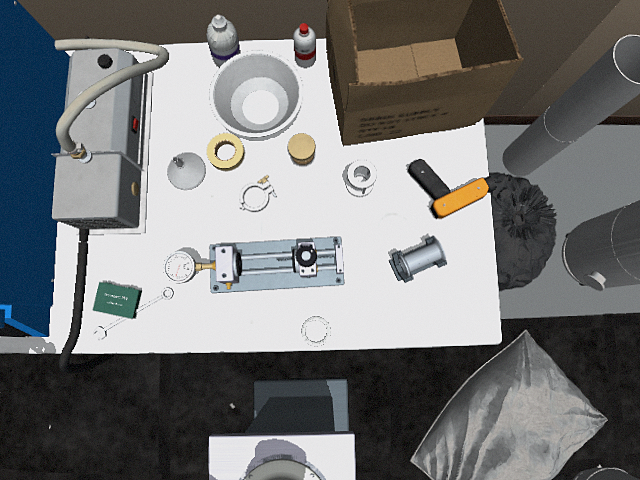

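View pics/scene0.png

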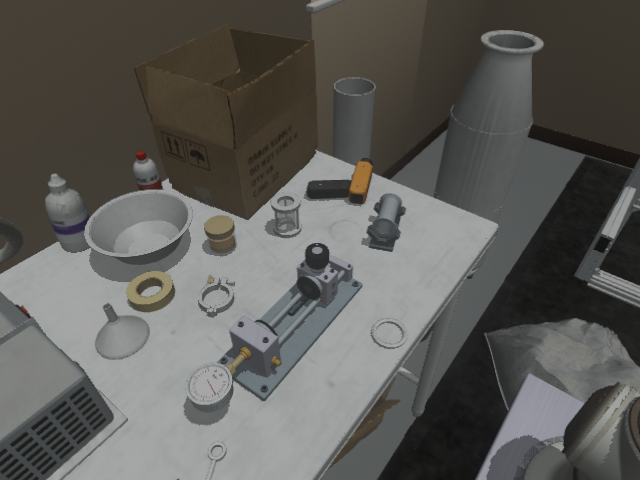

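The top view shows the fixture at (210–345, 237–292), with the fixed head at the left (228,265) and the moving head and knob at the right (306,257). The spool on its stand is at (417,258), the gasket at (316,329), the sight glass at (360,178) and the clamp at (258,195). I'll enlarge crops to read off pixels.

```bash
cat > h.py <<'E'
import numpy as np, cv2
from rig import robot, vision
from scipy.spatial.transform import Rotation as R
def ray(uv,K,k1):
    # undistort: drawn = s*(1+k1 r^2)
    return np.array([*cv2.undistortPoints(np.array([[uv]],float),K,np.array([k1,0,0,0,0.])).ravel(),1])
def hit(uv,z,c,Rc=None,tc=None):
    d=ray(uv,c["camera_matrix"],float(c["k1"]))
    if Rc is None:
        M=cv2.Rodrigues(c["rvec"])[0]; o=-M.T@c["tvec"]; w=M.T@d
    else: o=tc; w=Rc@d
    return o+w*(z-o[2])/w[2]
def wristcam(name):
    s=robot.read_state(); c=vision.camera("wrist")
    cv2.imwrite(f"pics/{name}.png",c["frame"])
    T=np.eye(4);T[:3,:3]=R.from_euler('xyz',s["ee_rot"],degrees=True).as_matrix();T[:3,3]=s["eef_pos"]
    W=T@c["tool_from_camera"]
    np.savez(f"pics/{name}.npz",camera_matrix=c["camera_matrix"],k1=c["k1"],W=W)
    return s
def wl(name):
    c=dict(np.load(f"pics/{name}.npz")); return c,c["W"][:3,:3],c["W"][:3,3]
E
python3 - <<'E'
import cv2
a=cv2.imread("pics/top0.png")
b=cv2.resize(a[225:305,200:360],None,fx=5,fy=5,interpolation=cv2.INTER_CUBIC)
d=cv2.resize(a[225:300,380:460],None,fx=5,fy=5,interpolation=cv2.INTER_CUBIC)
import numpy as np
o=np.zeros((400,800,3),np.uint8)
cv2.imwrite("pics/cropfix.png",b)
cv2.imwrite("pics/cropspool.png",d)
o=np.zeros((600,800,3),np.uint8)
o[:300,:600]=cv2.resize(a[230:300,200:340+0],(600,300));
E
python3 - <<'E'
import cv2,numpy as np
a=cv2.imread("pics/top0.png")
# both in one picture: fixture x200-360,y230-300 (x5 -> 800x350); spool x380-450,y230-280 (x5 -> 350x250)
o=np.zeros((600,800,3),np.uint8)
o[:350,:800]=cv2.resize(a[230:300,200:360],(800,350),interpolation=cv2.INTER_CUBIC)
o[350:600,:400]=cv2.resize(a[232:282,380:460],(400,250),interpolation=cv2.INTER_CUBIC)
cv2.imwrite("pics/crop1.png",o)
E
```

```text
(no output)
```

View pics/crop1.png

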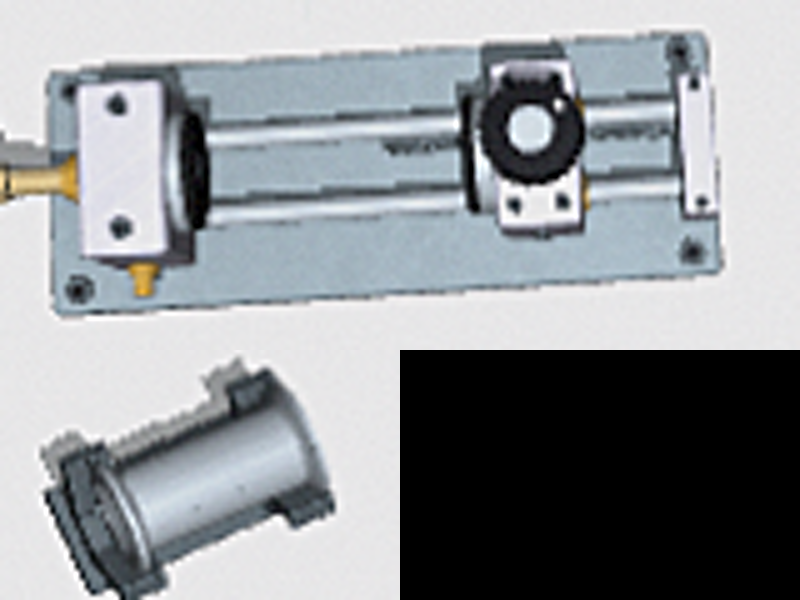

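Run:
```python
from h import *
c=dict(np.load("pics/top.npz"))
M=cv2.Rodrigues(c["rvec"])[0]; print("cam",-M.T@c["tvec"])
f=lambda x,y:(x/5+200,y/5+230)
s=lambda x,y:(x/5+380,(y-350)/5+232)
P=[hit(f(*p),.012,c) for p in [(50,72),(57,314),(707,32),(720,270)]]
TL,BL,TR,BR=P; print(np.round(P,4)); print("len",np.linalg.norm(TL-TR),np.linalg.norm(BL-BR),np.linalg.norm(TL-BL),np.linalg.norm(TR-BR))
d=(TL+BL-TR-BR);print("fix centre",np.mean(P,0),"y-axis ang",np.degrees(np.arctan2(d[1],d[0])))
print("knob top",hit(f(530,127),.132,c))
q=[hit(s(*p),.052,c) for p in [(120,515),(305,432),(213,477)]];print("spool",np.round(q,4));d=q[0]-q[1];print(np.linalg.norm(d),np.degrees(np.arctan2(d[1],d[0])))
print("glass",hit((360,178),.08,c),"gasket",hit((316,329),.008,c),"clamp",hit((256,197),.018,c))
```

```text
cam [ 0.40433566 -0.1049429   1.08734424]
[[ 0.5734  0.1522  0.012 ]
 [ 0.4641  0.148   0.012 ]
 [ 0.5838 -0.1457  0.012 ]
 [ 0.4763 -0.148   0.012 ]]
len 0.2980519826937955 0.29628249192277684 0.10939493890614449 0.10745850826625877
fix centre [0.52440137 0.00164676 0.012     ] y-axis ang 92.17273522209862
knob top [ 0.52724994 -0.06933652  0.132     ]
spool [[ 0.5108 -0.2773  0.052 ]
 [ 0.5447 -0.3603  0.052 ]
 [ 0.5262 -0.3187  0.052 ]]
0.08963328929943619 112.21614955738916
glass [ 0.69934563 -0.18752256  0.08      ] gasket [ 0.37909559 -0.08327052  0.008     ] clamp [0.67916168 0.04638176 0.018     ]
```

Request:
arm_command --pt "100 15 -55 0 0 0 -0.045" --pt "100 31 -110 0 0 0 -0.09" --pt "100 46 -165 0 0 0 -0.135" --pt "100 62 -220 0 0 0 -0.18" --pt "100 77 -275 0 0 0 -0.225" --pt "100 92 -329 0 0 0 -0.27" --pt "100 108 -384 0 0 0 -0.315" --pt "100 123 -439 0 0 0 -0.36" --newtons 40

```text
time_s: 1.15
eef_pos: [0.4026, 0.1182, 0.2314]
ee_rot: [-179.7, 90.0, 43.1]
contact_force: [1.2, 0.1, 0.3]
opening: 0.999
```

Request:
arm_command --pt "100 15 -55 0 0 0 -0.045" --pt "100 31 -110 0 0 0 -0.09" --pt "100 46 -165 -5 0 0 -0.135" --pt "100 62 -220 -10 0 0 -0.18" --pt "100 77 -275 -15 0 0 -0.225" --pt "100 92 -329 -20 0 0 -0.27" --pt "100 108 -384 -25 0 0 -0.315" --pt "100 123 -439 -30 0 0 -0.36"

```text
time_s: 2.15
eef_pos: [0.5258, -0.3209, 0.2008]
ee_rot: [-56.5, 90.0, 145.6]
contact_force: [1.5, 0.6, 0.4]
opening: 1.001
```

Run:
```python
from h import *
s=wristcam("w1");print(s)
```

```text
{'time_s': 2.15, 'joint_positions': array([-1.63644995e+01,  2.24335117e+01, -3.46604515e+00, -8.75106116e-03,
       -6.41246540e+01,  3.84505158e+01]), 'dq': array([-39.47939347,  32.43735183,  43.46453471,   0.09884278,
       -10.70182281,  18.99710105]), 'joint_torque': array([ 7.18936790e-01, -4.14884090e+01,  1.61429715e+01,  3.95766422e+00,
        3.20474908e-02, -2.09114933e-01]), 'eef_pos': array([ 0.52575993, -0.32089004,  0.20078807]), 'ee_rot': array([-56.46211397,  89.97454116, 145.62008153]), 'contact_force': array([1.49791526, 0.57792093, 0.36688273]), 'ft_torque': array([ 0.03282871, -0.10787043, -0.05119478]), 'opening': 1.0006569127439133}
```

View pics/w1.png

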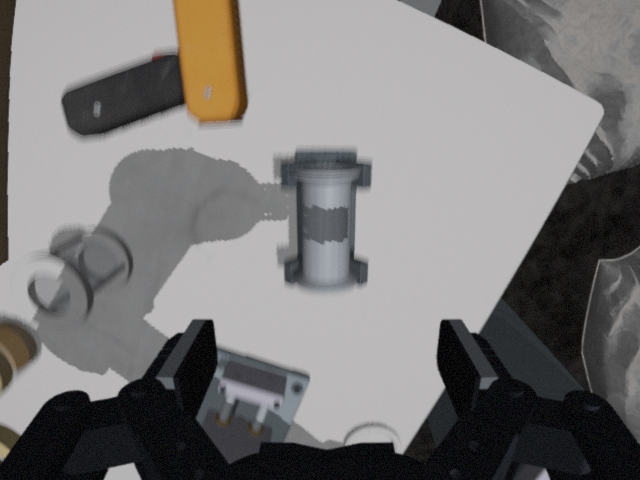

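Run:
```python
from h import *
c,Rc,t=wl("w1"); print(t)
a=hit((328,165),.062,c,Rc,t);b=hit((327,285),.062,c,Rc,t);m=hit((325.5,222),.052,c,Rc,t)
print(a,b,np.linalg.norm(a-b),(a+b)/2,m,np.degrees(np.arctan2(*(a-b)[1::-1])))
s=wristcam("w2");print(s["eef_pos"],s["ee_rot"],s["dq"])
```

```text
[ 0.55608304 -0.39805834  0.34363508]
[ 0.54136094 -0.36518223  0.062     ] [ 0.50693023 -0.27834687  0.062     ] 0.09341227744402895 [ 0.52414558 -0.32176455  0.062     ] [ 0.52622087 -0.32291387  0.052     ] -68.37139288821888
[ 0.52675343 -0.32638176  0.19900303] [  37.88733231   89.86247032 -120.31421919] [ 4.00710689 -3.05063766 -5.89513844 -1.96030137  0.62057215 -3.38977988]
```

View pics/w2.png

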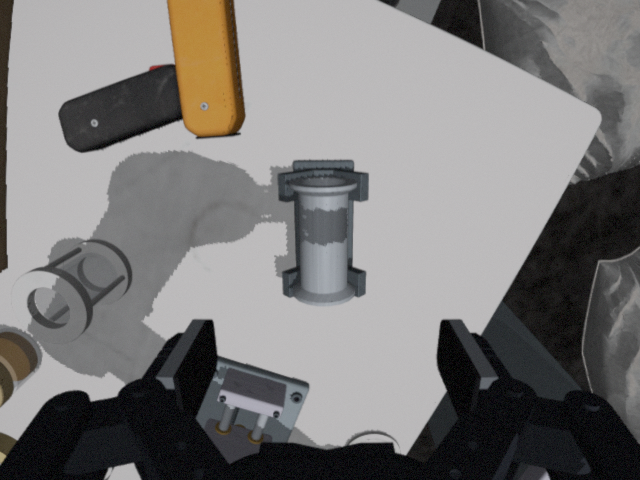

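Run:
```python
from h import *
c,Rc,t=wl("w2"); print(t)
for y1,y2 in((190,304),(192,304)):
  a=hit((324,y1),.0775,c,Rc,t);b=hit((324.5,y2),.0775,c,Rc,t)
  print(a,b,np.linalg.norm(a-b),(a+b)/2,np.degrees(np.arctan2(*(b-a)[1::-1])))
s=robot.read_state();print(s["eef_pos"],s["ee_rot"],s["contact_force"],s["ft_torque"],s["opening"])
# fixture's end block seen: end plate
```

```text
[ 0.55681805 -0.4033714   0.34200189]
[ 0.53916747 -0.35633909  0.0775    ] [ 0.50696728 -0.27620112  0.0775    ] 0.08636519321895285 [ 0.52306737 -0.3162701   0.0775    ] 111.89072114053776
[ 0.5386585  -0.35505686  0.0775    ] [ 0.50696728 -0.27620112  0.0775    ] 0.08498565812238842 [ 0.52281289 -0.31562899  0.0775    ] 111.89462695469017
[ 0.52559887 -0.32331187  0.19884426] [-25.44157339  89.85124561 176.39788094] [ 0.15903007  0.31027038 -0.42151815] [0.05062084 0.05385981 0.03370092] 0.9999732251953203
```

The sharp wrist view shows the spool's tube centred at (325,240), with its ferrule ends at y≈190 and 304. That puts its centre near (0.524,-0.318) with the axis at 112°, which agrees with the top view to about 2 mm. I'm descending to it.

Request:
arm_command --pt "100 -1 1 -25 0 0 0" --pt "100 -1 1 -50 0 0 0" --pt "100 -1 1 -75 0 0 0" --pt "100 -1 1 -100 0 0 0" --pt "100 -1 1 -125 0 0 0" --pt "100 -1 1 -145 0 0 0" --pt "100 -1 1 -160 0 0 0" --pt "100 -1 1 -171 0 0 0"

```text
time_s: 3.25
eef_pos: [0.5245, -0.3178, 0.0297]
ee_rot: [-35.3, 90.0, 166.8]
contact_force: [-0.2, 0.1, 1.3]
opening: 1.001
```

Request:
arm_command --pt "100 0 0 0 0 0 0" --pt "60 0 0 0 0 0 0" --pt "50 0 0 0 0 0 0" --pt "40 0 0 0 0 0 0" --pt "30 0 0 0 0 0 0" --pt "30 0 0 0 0 0 0" --pt "30 0 0 0 0 0 0" --pt "30 0 0 0 0 0 0" --newtons 50

```text
time_s: 4.25
eef_pos: [0.526, -0.3181, 0.0314]
ee_rot: [139.2, 89.8, -18.6]
contact_force: [1.8, 2.8, 6.1]
opening: 0.428
```

Request:
arm_command --pt "30 0 0 8 0 0 0" --pt "30 0 0 20 0 0 0" --pt "30 0 0 40 0 0 0" --pt "30 0 0 62 0 0 0" --pt "30 0 0 85 0 0 0" --pt "30 0 0 108 0 0 0" --pt "30 0 0 128 0 0 0" --pt "30 0 0 140 0 0 0" --newtons 50

```text
time_s: 5.25
eef_pos: [0.524, -0.3182, 0.1713]
ee_rot: [-138.5, 90.0, 63.6]
contact_force: [0.4, -0.9, -1.4]
opening: 0.432
```

Run:
```python
from h import *
s=wristcam("w3");print(s["eef_pos"],s["ee_rot"],s["contact_force"],s["opening"])
# fixed face estimate from first top picture
c=dict(np.load("pics/top.npz"))
f=lambda x,y:(x/5+200,y/5+230)
for p in [(211,168),(207,107),(207,228),(202,168)]: print(hit(f(*p),.0593,c))
for p in [(464,152)]: print("mov",hit(f(*p),.0593,c))
```

```text
[ 0.52403795 -0.31817579  0.17131728] [-138.50327286   89.99836603   63.63734781] [ 0.36985249 -0.85789567 -1.40166684] 0.4320463513156623
[0.5224644  0.07069307 0.0593    ]
[0.54892941 0.07242541 0.0593    ]
[0.49671305 0.07243635 0.0593    ]
[0.52256172 0.07457765 0.0593    ]
mov [ 0.52656384 -0.03812302  0.0593    ]
```

Request:
arm_command --pt "30 0 30 5 0 0 -0.03" --pt "30 0 75 5 0 0 -0.08" --pt "30 0 125 5 0 0 -0.13" --pt "30 0 175 5 0 0 -0.18" --pt "30 0 225 5 0 0 -0.23" --pt "30 0 270 5 0 0 -0.28" --pt "30 -1 310 5 0 0 -0.32" --pt "30 -1 335.5 5 0 0 -0.349"

```text
time_s: 6.3
eef_pos: [0.5227, 0.019, 0.1747]
ee_rot: [6.8, 89.9, -171.0]
contact_force: [0.3, -0.0, -2.9]
opening: 0.433
```

Request:
arm_command --pt "30 0 0 -10 0 0 0" --pt "30 0 0 -25 0 0 0" --pt "30 0 0 -40 0 0 0" --pt "30 0 0 -55 0 0 0" --pt "30 0 0 -65 0 0 0" --pt "30 0 0 -70 0 0 0" --pt "30 0 0 -70 0 0 0" --pt "30 0 0 -70 0 0 0"

```text
time_s: 7.3
eef_pos: [0.524, 0.0176, 0.1058]
ee_rot: [-170.1, 89.9, 12.1]
contact_force: [1.2, -0.5, -2.6]
opening: 0.432
```

Run:
```python
from h import *
s=wristcam("w4");print(s["eef_pos"],s["ee_rot"],s["contact_force"],s["opening"],s["joint_positions"],s["dq"])
c=vision.camera("top")
a=cv2.imread("pics/w4.png"); o=np.zeros((600,800,3),np.uint8)
o[:600,:800]=cv2.resize(a,(800,600)); o[450:600,:]=0
o[440:600,0:400]=cv2.resize(c["frame"][228:292,200:360],(400,160),interpolation=cv2.INTER_CUBIC)
cv2.imwrite("pics/w4b.png",o)
```

```text
[0.52400791 0.01760124 0.10583286] [-170.08826061   89.92863638   12.1024116 ] [ 1.24679088 -0.47809188 -2.63387874] 0.43234757862288736 [ 1.96746773e+01  1.97985404e+01 -2.33753932e+01  1.29099447e-02
 -4.67553258e+01 -1.74928441e+01] [-0.04348341 -0.29835973 -0.04145847 -0.07170538  0.06269777 -0.06813251]
```

View pics/w4b.png

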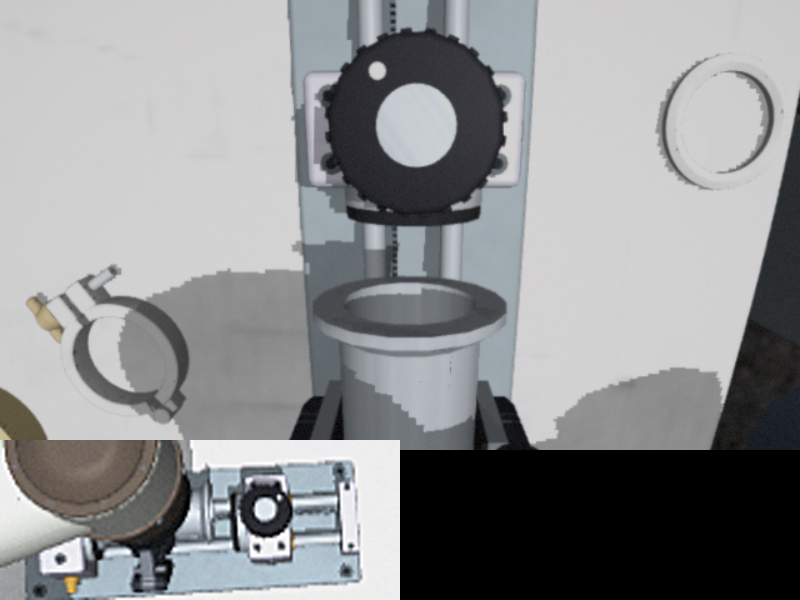

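Run:
```python
from h import *
c,Rc,t=wl("w4"); print("cam",t)
h=lambda x,y,z:np.round(hit((x/1.25,y/1.25),z,c,Rc,t),4)
print("knob",h(417,122,.132),h(417,31,.132),h(417,213,.132))
print("knob LR",h(329,120,.132),h(505,120,.132))
print("movface",h(413,224,.0853))
print("spool end LR",h(313,308,.1275),h(506,308,.1275), "top",h(410,277,.1275-.0255), h(410,335,.153))
print("rods", h(374,240,.039),h(452,240,.039))
```

```text
cam [ 0.5262357  -0.06556177  0.24869266]
knob [ 0.5245 -0.0697  0.132 ] [ 0.5253 -0.0887  0.132 ] [ 0.5236 -0.0492  0.132 ]
knob LR [ 0.5444 -0.0695  0.132 ] [ 0.5047 -0.071   0.132 ]
movface [ 0.5238 -0.0389  0.0853]
spool end LR [ 0.5497 -0.0228  0.1275] [ 0.4991 -0.0247  0.1275] top [ 0.5243 -0.0252  0.102 ] [ 0.5245 -0.0266  0.153 ]
rods [ 0.5396 -0.0238  0.039 ] [ 0.5059 -0.0251  0.039 ]
```

The wrist view puts the knob's centre at (417,122) and the rods at x≈374 and 452. The spool's near ferrule spans 313 to 506. The spool is clear on all sides, about 1.5 mm too far +x and 2 mm too far +y, so I'll correct that while lowering.

Request:
arm_command --pt "30 -1.2 -2 -10 0 0 0" --pt "30 -1.2 -2 -22 0 0 0" --pt "30 -1.2 -2 -34 0 0 0" --pt "30 -1.2 -2 -46 0 0 0" --pt "30 -1.2 -2 -55 0 0 0" --pt "30 -1.2 -2 -61 0 0 0" --pt "30 -1.2 -2 -64 0 0 0" --pt "30 -1.2 -2 -65 0 0 0"

```text
time_s: 8.4
eef_pos: [0.5225, 0.0155, 0.0403]
ee_rot: [-176.5, 90.0, 5.7]
contact_force: [0.6, 0.7, -2.5]
opening: 0.423
```

Request:
arm_command --pt "30 0 0 -0.3 0 0 0" --pt "30 0 0 -0.6 0 0 0" --pt "30 0 0 -0.9 0 0 0" --pt "30 0 0 -1.2 0 0 0" --pt "30 0 0 -1.5 0 0 0" --pt "30 0 0 -1.5 0 0 0" --pt "30 0 0 -1.5 0 0 0" --pt "30 0 0 -1.5 0 0 0"

```text
time_s: 9.4
eef_pos: [0.5225, 0.0155, 0.0391]
ee_rot: [-176.7, 90.0, 5.5]
contact_force: [-0.5, -0.3, 2.1]
opening: 0.433
```

Request:
arm_command --pt "45 0 0 0 0 0 0" --pt "50 0 0 0 0 0 0" --pt "60 0 0 0 0 0 0" --pt "75 0 0 0 0 0 0" --pt "85 0 0 0 0 0 0" --pt "85 0 0 0 0 0 0" --pt "85 0 0 5 0 0 0" --pt "85 0 0 15 0 0 0"

```text
time_s: 10.4
eef_pos: [0.5222, 0.0154, 0.0541]
ee_rot: [21.3, 90.0, -156.5]
contact_force: [-0.2, -0.1, 0.5]
opening: 0.852
```

Request:
arm_command --pt "85 0 0 20 0 0 0" --pt "85 0 0 45 0 0 0" --pt "85 0 0 70 0 0 0" --pt "85 0 0 95 0 0 0" --pt "85 0 0 115 0 0 0" --pt "85 0 0 130 0 0 0" --pt "85 0 0 130 0 0 0" --pt "85 0 0 130 0 0 0"

```text
time_s: 11.4
eef_pos: [0.5218, 0.0154, 0.1831]
ee_rot: [1.7, 89.9, -176.1]
contact_force: [-0.1, -0.1, -0.2]
opening: 0.847
```

Run:
```python
from h import *
s=wristcam("w5");print(s["eef_pos"],s["ee_rot"],s["contact_force"],s["opening"],s["joint_positions"])
```

```text
[0.52175023 0.01536495 0.18308195] [   1.72110125   89.9106096  -176.11863152] [-0.06973087 -0.1117805  -0.16458356] 0.8468846505144677 [ 1.94993968e+01  1.45249836e+01 -1.79690986e+01 -2.85055835e-02
 -5.75920109e+01 -1.73238341e+01]
```

View pics/w5.png

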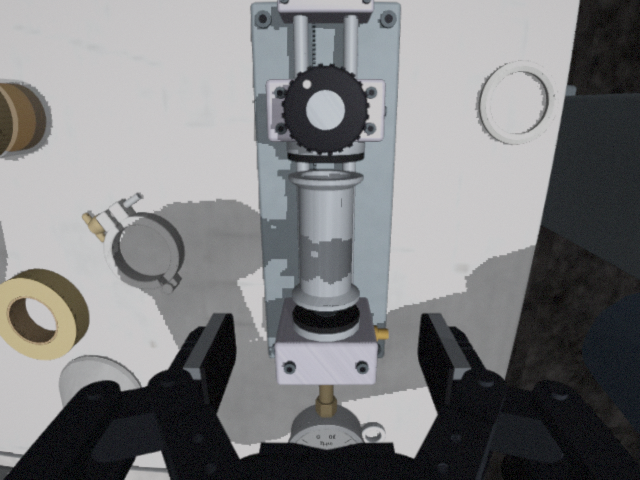

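Run:
```python
from h import *
c,Rc,t=wl("w5"); print("cam",t)
h=lambda x,y,z:np.round(hit((x,y),z,c,Rc,t),4)
print("knob",h(325.5,109.5,.132),"edges",h(325.5,65,.132),h(325.5,154,.132),h(281,110,.132),h(370,110,.132))
print("movface top",h(325.5,160,.0853))
print("spool near top",h(327,185,.0848),"spool far top",h(325,310,.0848))
print("fixed face top",h(325,331,.0853))
```

```text
cam [ 0.52432986 -0.06774737  0.32596332]
knob [ 0.5245 -0.0692  0.132 ] edges [ 0.5252 -0.089   0.132 ] [ 0.5237 -0.0484  0.132 ] [ 0.5455 -0.0683  0.132 ] [ 0.5035 -0.0698  0.132 ]
movface top [ 0.5235 -0.0402  0.0853]
spool near top [ 0.522  -0.0248  0.0848] spool far top [0.5201 0.0617 0.0848]
fixed face top [0.5195 0.0781 0.0853]
```

The spool rests square on both rods with clear gaps at both faces. The knob is at (325,110). I'm moving over it and pre-rotating so that one grip covers the whole closing turn.

Request:
arm_command --pt "85 0 -15 0 0 0 0.15" --pt "85 1 -35 0 0 0 0.33" --pt "85 2 -55 0 0 0 0.51" --pt "85 3 -72 0 0 0 0.69" --pt "85 3 -85 0 0 0 0.87" --pt "85 3 -85 0 0 0 1.05" --pt "85 3 -85 0 0 0 1.23" --pt "85 3 -85 0 0 0 1.41"

```text
time_s: 12.45
eef_pos: [0.5248, -0.0697, 0.1827]
ee_rot: [-77.2, 89.9, -173.9]
contact_force: [0.2, -0.0, -0.2]
opening: 0.849
```

Request:
arm_command --pt "85 0 0 -5 0 0 0.18" --pt "85 0 0 -15 0 0 0.36" --pt "85 0 0 -30 0 0 0.54" --pt "85 0 0 -45 0 0 0.72" --pt "85 0 0 -60 0 0 0.9" --pt "85 0 0 -72 0 0 1.06" --pt "85 0 0 -80 0 0 1.16" --pt "85 0 0 -82 0 0 1.16"

```text
time_s: 13.45
eef_pos: [0.5245, -0.0696, 0.1004]
ee_rot: [-141.7, 89.8, -172.3]
contact_force: [-0.3, 0.6, -0.6]
opening: 0.848
```

Run:
```python
from h import *
s=wristcam("w6");print(s)
```

```text
{'time_s': 13.45, 'joint_positions': array([ 1.00120855e+01,  2.07221257e+01, -2.28716957e+01, -1.01186072e-02,
       -4.65862126e+01,  1.39348043e+02]), 'dq': array([ 0.10960427,  0.42301585, -0.14578827,  0.2952227 ,  2.09563948,
       -1.47571784]), 'joint_torque': array([ 5.77413768e-03, -3.37053180e+01,  1.45828816e+01,  3.22882175e+00,
       -9.41748905e-03,  1.67283439e-01]), 'eef_pos': array([ 0.52450802, -0.06963343,  0.10038764]), 'ee_rot': array([-141.67900319,   89.8198164 , -172.32584038]), 'contact_force': array([-0.30875829,  0.56527619, -0.62380952]), 'ft_torque': array([ 0.00291142,  0.01321071, -0.01128736]), 'opening': 0.8475482783316537}
```

View pics/w6.png

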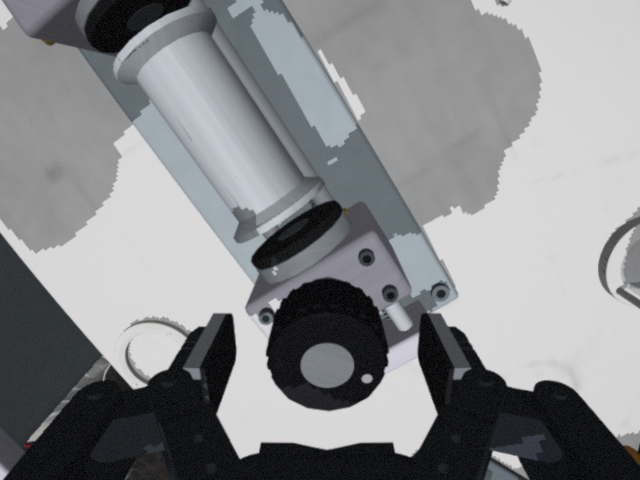

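Run:
```python
from h import *
c,Rc,t=wl("w6"); print("cam",t)
h=lambda x,y,z:np.round(hit((x,y),z,c,Rc,t),4)
print("knob disc",h(327,365,.132),"edges",h(327,322,.132),h(327,409,.132),h(273,366,.132),h(384,366,.132))
```

```text
cam [0.56626552 0.00076258 0.24310364]
knob disc [ 0.5247 -0.069   0.132 ] edges [ 0.5332 -0.0547  0.132 ] [ 0.5151 -0.0853  0.132 ] [ 0.5087 -0.0601  0.132 ] [ 0.5411 -0.0793  0.132 ]
```

The knob sits midway between the pads (267–387 within 233–420), within 1 mm of the tool axis. I'm gripping it.

Request:
arm_command --pt "60 0 0 0 0 0 0" --pt "50 0 0 0 0 0 0" --pt "40 0 0 0 0 0 0" --pt "30 0 0 0 0 0 0" --pt "30 0 0 0 0 0 0" --pt "30 0 0 0 0 0 0" --pt "30 0 0 0 0 0 0" --pt "30 0 0 0 0 0 0" --newtons 90

```text
time_s: 14.5
eef_pos: [0.525, -0.0693, 0.1026]
ee_rot: [136.2, 90.0, 105.6]
contact_force: [-2.3, 3.0, 6.2]
opening: 0.459
```

```bash
cat > st.py <<'E'
from h import *
import sys
n=int(sys.argv[1]) if len(sys.argv)>1 else 1
F=[];T=[];P=[];Y=[]
for i in range(n):
    s=robot.read_state();F.append(s["contact_force"]);T.append(s["ft_torque"]);P.append(s["eef_pos"])
    e=s["ee_rot"];Y.append(np.degrees(np.arctan2(*(R.from_euler('xyz',e,degrees=True).as_matrix()[1::-1,2]))))
    if i<n-1: vision.camera("wrist")
m=lambda a:np.round(np.mean(a,0),4)
print(s["time_s"],"F",m(F),"sd",np.round(np.std(F,0),2),"T",m(T),"sd",np.round(np.std(T,0),3),"P",m(P),"yaw",np.round(np.unwrap(np.radians(Y)).mean()*57.29578,2),"q6",s["joint_positions"][5],"open",s["opening"])
E
python3 st.py 4
```

```text
14.65 F [-2.7964  2.6404  5.7202] sd [0.37 0.46 0.3 ] T [ 0.7345  0.8833 -0.0844] sd [0.017 0.044 0.025] P [ 0.525  -0.0693  0.1026] yaw -30.6 q6 139.38472656577088 open 0.4529017892567738
```

Request:
arm_command --pt "30 0 0.4 0 0 0 -0.05" --pt "30 -0.1 1.2 0 0 0 -0.15" --pt "30 -0.1 2.4 0 0 0 -0.3" --pt "30 -0.1 3.6 0 0 0 -0.45" --pt "30 -0.2 4.8 0 0 0 -0.6" --pt "30 -0.2 6.0 0 0 0 -0.75" --pt "30 -0.3 7.2 0 0 0 -0.9" --pt "30 -0.3 8.0 0 0 0 -1.0"

```text
time_s: 15.65
eef_pos: [0.5242, -0.0604, 0.1026]
ee_rot: [-131.7, 89.9, 140.3]
contact_force: [-5.4, 6.5, 7.3]
opening: 0.457
```

```bash
python3 st.py 1
python3 - <<'E'
from h import *
c=vision.camera("scene");cv2.imwrite("pics/s1.png",c["frame"])
E
```

```text
15.65 F [-5.3884  6.4867  7.3048] sd [0. 0. 0.] T [1.994  1.4723 0.3679] sd [0. 0. 0.] P [ 0.5242 -0.0604  0.1026] yaw -87.98 q6 81.07193481140473 open 0.45725265716867236
```

Request:
arm_command --pt "30 -0.3 1.3 0 0 0 -0.1" --pt "30 -0.4 2.1 0 0 0 -0.2" --pt "30 -0.4 3.3 0 0 0 -0.35" --pt "30 -0.5 4.5 0 0 0 -0.5" --pt "30 -0.5 5.7 0 0 0 -0.65" --pt "30 -0.5 6.9 0 0 0 -0.8" --pt "30 -0.6 7.7 0 0 0 -0.9" --pt "30 -0.6 8.5 0 0 0 -1.0"

```text
time_s: 16.7
eef_pos: [0.5244, -0.0515, 0.1026]
ee_rot: [-146.0, 89.9, 68.8]
contact_force: [-4.1, 8.2, 5.9]
opening: 0.455
```

```bash
python3 st.py 4
python3 - <<'E'
from h import *
c=vision.camera("scene");f=c["frame"][220:400,210:410]
cv2.imwrite("pics/s2.png",cv2.resize(f,None,fx=3.3,fy=3.3,interpolation=cv2.INTER_CUBIC))
E
```

```text
16.85 F [-3.7752  7.7372  5.6038] sd [0.27 0.3  0.33] T [ 2.2289  1.1133 -0.0364] sd [0.077 0.024 0.245] P [ 0.5244 -0.0514  0.1026] yaw -145.28 q6 22.896611326393955 open 0.45317665909776456
```

View pics/s2.png

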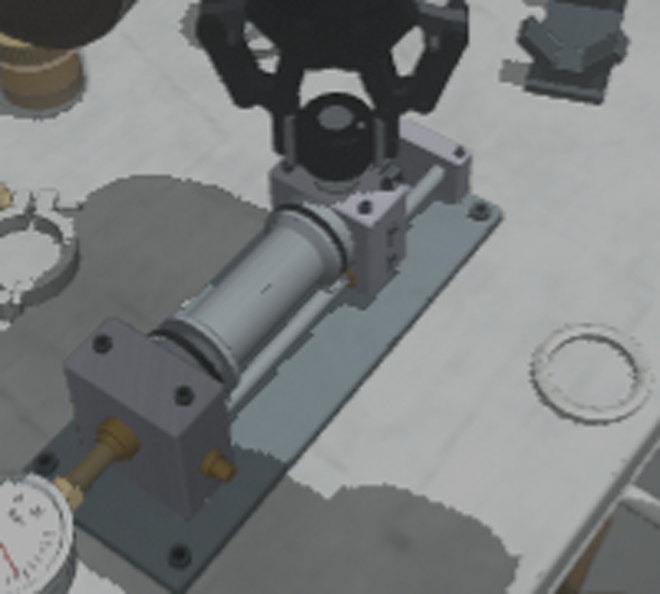

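The scene crop shows the spool seated on the rods with the moving rubber close behind its near ferrule at (345,240), and a gap still open at the fixed face near (190,345). From here I'll turn in small steps and print each torque sample.

Request:
arm_command --pt "30 0 0.7 0 0 0 -0.03" --pt "30 0 1.1 0 0 0 -0.07" --pt "30 0 1.4 0 0 0 -0.11" --pt "30 0 1.7 0 0 0 -0.15" --pt "30 -0.1 2.0 0 0 0 -0.19" --pt "30 -0.1 2.3 0 0 0 -0.23" --pt "30 -0.1 2.6 0 0 0 -0.27" --pt "30 -0.1 2.9 0 0 0 -0.3"

```text
time_s: 17.9
eef_pos: [0.5246, -0.0489, 0.1026]
ee_rot: [-151.1, 89.9, 46.6]
contact_force: [-3.3, 6.2, 5.2]
opening: 0.457
```

```bash
sed -i 's/^m=lambda/print("Mz",np.round(np.array(T)[:,2],3));m=lambda/' st.py; python3 st.py 3
```

```text
Mz [0.395 0.101 0.1  ]
18.0 F [-2.5027  6.6119  4.8877] sd [0.63 0.31 0.27] T [1.7439 0.8639 0.1989] sd [0.042 0.018 0.139] P [ 0.5246 -0.0489  0.1026] yaw -162.33 q6 5.441067306593053 open 0.4541312485141797
```

Request:
arm_command --pt "30 0 0.3 0 0 0 -0.015" --pt "30 0 0.4 0 0 0 -0.03" --pt "30 0 0.5 0 0 0 -0.045" --pt "30 0 0.6 0 0 0 -0.06" --pt "30 0 0.7 0 0 0 -0.075" --pt "30 0 0.9 0 0 0 -0.09" --pt "30 0 1.0 0 0 0 -0.105" --pt "30 0 1.1 0 0 0 -0.12"

```text
time_s: 19.0
eef_pos: [0.5247, -0.0479, 0.1026]
ee_rot: [-149.6, 89.9, 41.3]
contact_force: [-1.4, 6.0, 5.0]
opening: 0.457
```

```bash
python3 st.py 1
```

```text
Mz [0.403]
19.0 F [-1.4277  5.9817  4.9844] sd [0. 0. 0.] T [1.6757 0.8193 0.4026] sd [0. 0. 0.] P [ 0.5247 -0.0479  0.1026] yaw -169.15 q6 -1.5223278862764567 open 0.4574860124418606
```

Request:
arm_command --pt "30 0 0.1 0 0 0 -0.01" --pt "30 0 0.2 0 0 0 -0.02" --pt "30 0 0.3 0 0 0 -0.035" --pt "30 0 0.4 0 0 0 -0.05" --pt "30 0 0.5 0 0 0 -0.065" --pt "30 0 0.6 0 0 0 -0.08" --pt "30 0 0.7 0 0 0 -0.09" --pt "30 0 0.8 0 0 0 -0.1"

```text
time_s: 20.0
eef_pos: [0.5248, -0.0471, 0.1026]
ee_rot: [-147.3, 89.9, 37.8]
contact_force: [-2.2, 5.3, 4.8]
opening: 0.457
```

```bash
python3 st.py 2
```

```text
Mz [0.389 0.199]
20.05 F [-2.288   5.2196  4.587 ] sd [0.06 0.12 0.26] T [1.6202 0.7496 0.2942] sd [0.006 0.001 0.095] P [ 0.5248 -0.0471  0.1026] yaw -174.88 q6 -7.351210232181834 open 0.4554933767587798
```

Request:
arm_command --pt "30 0 0.1 0 0 0 -0.01" --pt "30 0 0.2 0 0 0 -0.02" --pt "30 0 0.3 0 0 0 -0.035" --pt "30 0 0.4 0 0 0 -0.05" --pt "30 0 0.5 0 0 0 -0.065" --pt "30 0 0.6 0 0 0 -0.08" --pt "30 0 0.7 0 0 0 -0.09" --pt "30 0 0.8 0 0 0 -0.1"

```text
time_s: 21.05
eef_pos: [0.5248, -0.0463, 0.1027]
ee_rot: [-144.7, 89.9, 34.7]
contact_force: [-1.9, 6.1, 3.9]
opening: 0.457
```

```bash
python3 st.py 1
```

```text
Mz [0.399]
21.05 F [-1.9392  6.1186  3.8669] sd [0. 0. 0.] T [1.6026 0.7229 0.3986] sd [0. 0. 0.] P [ 0.5248 -0.0463  0.1027] yaw 179.4 q6 -13.151651237990075 open 0.45736046944138037
```

Request:
arm_command --pt "30 0 0.1 0 0 0 -0.01" --pt "30 0 0.2 0 0 0 -0.02" --pt "30 0 0.3 0 0 0 -0.035" --pt "30 0 0.4 0 0 0 -0.05" --pt "30 0 0.5 0 0 0 -0.065" --pt "30 0 0.6 0 0 0 -0.08" --pt "30 0 0.7 0 0 0 -0.09" --pt "30 0 0.8 0 0 0 -0.1"

```text
time_s: 22.05
eef_pos: [0.5249, -0.0455, 0.1026]
ee_rot: [-140.1, 89.9, 33.5]
contact_force: [-1.4, 5.0, 3.7]
opening: 0.456
```

```bash
python3 st.py 1
```

```text
Mz [0.345]
22.05 F [-1.3887  4.9692  3.7258] sd [0. 0. 0.] T [1.6043 0.6213 0.3449] sd [0. 0. 0.] P [ 0.5249 -0.0455  0.1026] yaw 173.67 q6 -18.969650217867816 open 0.45570416934842795
```

Request:
arm_command --pt "30 0 0.1 0 0 0 -0.01" --pt "30 0 0.2 0 0 0 -0.02" --pt "30 0 0.3 0 0 0 -0.035" --pt "30 0 0.4 0 0 0 -0.05" --pt "30 0 0.5 0 0 0 -0.065" --pt "30 0 0.6 0 0 0 -0.08" --pt "30 0 0.7 0 0 0 -0.09" --pt "30 0 0.8 0 0 0 -0.1"

```text
time_s: 23.05
eef_pos: [0.525, -0.0447, 0.1027]
ee_rot: [-137.9, 89.9, 30.0]
contact_force: [-1.4, 5.5, 4.1]
opening: 0.456
```

```bash
python3 st.py 1
```

```text
Mz [0.313]
23.05 F [-1.3575  5.4598  4.0984] sd [0. 0. 0.] T [1.5576 0.6333 0.3126] sd [0. 0. 0.] P [ 0.525  -0.0447  0.1027] yaw 167.94 q6 -24.790236590263717 open 0.455551788987767
```

Run:
```python
from h import *
wristcam("w7"); a=cv2.imread("pics/w7.png")
c=vision.camera("scene");f=cv2.resize(c["frame"][270:350,240:340],(500,400),interpolation=cv2.INTER_CUBIC)
o=np.zeros((600,800,3),np.uint8); o[:240,:320]=cv2.resize(a,(320,240))
o[:480,160:800]=a; o[380:600,0:275]=cv2.resize(f,(275,220))
o=np.zeros((600,800,3),np.uint8); o[:300,:400]=cv2.resize(a,(400,300)); o[:400,400:800]=cv2.resize(f,(400,400)[:2])[:, :]; 
o[300:600,:400]=cv2.resize(a[200:440,160:480],(400,300))
cv2.imwrite("pics/w7b.png",o)
```

```text
(no output)
```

View pics/w7b.png

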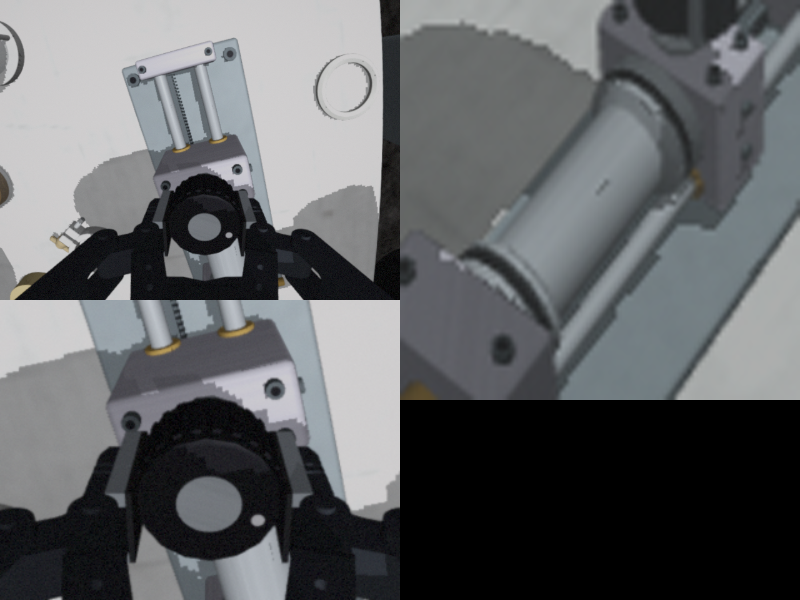

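The knob's dot keeps its angle between the pads, so there is no slip. The moving rubber bears on the spool and the gap at the fixed face is now small. I'll take finer steps.

Request:
arm_command --pt "30 0 0.1 0 0 0 -0.01" --pt "30 0 0.2 0 0 0 -0.02" --pt "30 0 0.2 0 0 0 -0.03" --pt "30 0 0.3 0 0 0 -0.04" --pt "30 0 0.4 0 0 0 -0.05" --pt "30 0 0.5 0 0 0 -0.06" --pt "30 0 0.6 0 0 0 -0.07" --pt "30 0 0.6 0 0 0 -0.08"

```text
time_s: 24.15
eef_pos: [0.5251, -0.0441, 0.1026]
ee_rot: [-134.2, 89.9, 29.2]
contact_force: [-2.0, 5.9, 4.1]
opening: 0.459
```

```bash
python3 st.py 1
```

```text
Mz [0.368]
24.15 F [-2.0394  5.907   4.0733] sd [0. 0. 0.] T [1.6544 0.5741 0.3684] sd [0. 0. 0.] P [ 0.5251 -0.0441  0.1026] yaw 163.36 q6 -29.441104753102383 open 0.45946345879164324
```

Request:
arm_command --pt "30 0 0.1 0 0 0 -0.01" --pt "30 0 0.2 0 0 0 -0.02" --pt "30 0 0.2 0 0 0 -0.03" --pt "30 0 0.3 0 0 0 -0.04" --pt "30 0 0.4 0 0 0 -0.05" --pt "30 0 0.5 0 0 0 -0.06" --pt "30 0 0.6 0 0 0 -0.07" --pt "30 0 0.6 0 0 0 -0.08"

```text
time_s: 25.15
eef_pos: [0.5252, -0.0434, 0.1027]
ee_rot: [-130.5, 89.8, 28.3]
contact_force: [-0.8, 6.0, 4.5]
opening: 0.458
```

```bash
python3 st.py 1
```

```text
Mz [0.334]
25.15 F [-0.8157  6.0092  4.5229] sd [0. 0. 0.] T [1.674 0.551 0.334] sd [0. 0. 0.] P [ 0.5252 -0.0434  0.1027] yaw 158.77 q6 -34.090363286991064 open 0.45828249043586455
```

Request:
arm_command --pt "30 0 0.1 0 0 0 -0.01" --pt "30 0 0.2 0 0 0 -0.02" --pt "30 0 0.2 0 0 0 -0.03" --pt "30 0 0.3 0 0 0 -0.04" --pt "30 0 0.4 0 0 0 -0.05" --pt "30 0 0.5 0 0 0 -0.06" --pt "30 0 0.6 0 0 0 -0.07" --pt "30 0 0.6 0 0 0 -0.08"

```text
time_s: 26.15
eef_pos: [0.5252, -0.0429, 0.1027]
ee_rot: [-128.5, 89.8, 25.8]
contact_force: [-1.4, 5.6, 3.8]
opening: 0.456
```

```bash
python3 st.py 1
```

```text
Mz [0.431]
26.15 F [-1.3528  5.586   3.7768] sd [0. 0. 0.] T [1.6012 0.5179 0.4315] sd [0. 0. 0.] P [ 0.5252 -0.0429  0.1027] yaw 154.21 q6 -38.729033684189226 open 0.45564852356558205
```

Request:
arm_command --pt "30 0 0 0 0 0 0" --pt "30 0 0 0 0 0 0" --pt "30 0 0 0 0 0 0" --pt "30 0 0 0 0 0 0" --pt "30 0 0 0 0 0 0" --pt "30 0 0.1 0 0 0 -0.01" --pt "30 0 0.1 0 0 0 -0.02" --pt "30 0 0.2 0 0 0 -0.03"

```text
time_s: 27.15
eef_pos: [0.5252, -0.0426, 0.1026]
ee_rot: [-127.7, 89.8, 24.8]
contact_force: [-1.3, 5.5, 4.1]
opening: 0.453
```

```bash
python3 st.py 4
```

```text
Mz [0.445 0.353 0.344 0.351]
27.3 F [-1.1412  5.0031  3.8313] sd [0.4  0.34 0.21] T [1.5609 0.4938 0.3729] sd [0.025 0.007 0.042] P [ 0.5252 -0.0426  0.1027] yaw 152.49 q6 -40.46823064022742 open 0.45720799392934924
```

Request:
arm_command --pt "30 0 0 0 0 0 0" --pt "30 0 0 0 0 0 0" --pt "30 0 0 0 0 0 0" --pt "30 0 0 0 0 0 0" --pt "30 0 0 0 0 0 0" --pt "30 0 0 0 0 0 0" --pt "30 0 0 0 0 0 -0.005" --pt "30 0 0.1 0 0 0 -0.015"

```text
time_s: 28.3
eef_pos: [0.5252, -0.0425, 0.1026]
ee_rot: [-127.4, 89.8, 24.3]
contact_force: [-1.2, 6.1, 3.8]
opening: 0.455
```

```bash
python3 st.py 4
```

```text
Mz [0.545 0.38  0.307 0.387]
28.45 F [-1.2458  5.521   3.3966] sd [0.06 0.5  0.42] T [1.5686 0.4823 0.4049] sd [0.024 0.04  0.087] P [ 0.5253 -0.0425  0.1026] yaw 151.63 q6 -41.33652986829291 open 0.45425705928975635
```

Request:
arm_command --pt "30 0 0 0 0 0 0" --pt "30 0 0 0 0 0 0" --pt "30 0 0 0 0 0 0" --pt "30 0 0 0 0 0 0" --pt "30 0 0 0 0 0 0" --pt "30 0 -0.1 0 0 0 0.01" --pt "30 0 -0.1 0 0 0 0.02" --pt "30 0 -0.2 0 0 0 0.03"

```text
time_s: 29.45
eef_pos: [0.5252, -0.0427, 0.1026]
ee_rot: [-118.6, 89.8, 34.7]
contact_force: [-1.2, 6.2, 3.4]
opening: 0.459
```

```bash
python3 st.py 3
```

```text
Mz [-0.183 -0.037 -0.048]
29.55 F [-1.1179  6.1898  3.6851] sd [0.08 0.24 0.5 ] T [ 1.6193  0.4836 -0.0894] sd [0.018 0.002 0.066] P [ 0.5252 -0.0427  0.1026] yaw 153.24 q6 -39.66840811278687 open 0.4549104768837646
```

Request:
arm_command --pt "30 0 0 0 0 0 0" --pt "30 0 0 0 0 0 0" --pt "30 0 0 0 0 0 0" --pt "30 0 0 0 0 0 0" --pt "30 0 0 0 0 0 0" --pt "30 0 0.1 0 0 0 -0.01" --pt "30 0 0.1 0 0 0 -0.02" --pt "30 0 0.2 0 0 0 -0.03"

```text
time_s: 30.55
eef_pos: [0.5252, -0.0425, 0.1027]
ee_rot: [-126.8, 89.8, 24.9]
contact_force: [-0.5, 4.8, 3.4]
opening: 0.457
```

```bash
python3 st.py 3
```

```text
Mz [0.498 0.378 0.35 ]
30.65 F [-1.1454  5.1872  3.6906] sd [0.45 0.32 0.21] T [1.5494 0.4844 0.4089] sd [0.01  0.033 0.064] P [ 0.5252 -0.0425  0.1027] yaw 151.63 q6 -41.339809843634015 open 0.4551274660207524
```

Request:
arm_command --pt "30 0 0 0 0 0 0" --pt "30 0 0 0 0 0 0" --pt "30 0 0 0 0 0 0" --pt "30 0 0 0 0 0 0.005" --pt "30 0 -0.1 0 0 0 0.015" --pt "30 0 -0.2 0 0 0 0.025" --pt "30 0 -0.3 0 0 0 0.035" --pt "30 0 -0.4 0 0 0 0.045"

```text
time_s: 31.65
eef_pos: [0.5252, -0.0428, 0.1027]
ee_rot: [-118.0, 89.8, 36.1]
contact_force: [-1.0, 5.7, 3.3]
opening: 0.454
```

```bash
python3 st.py 3
```

```text
Mz [-0.155 -0.087 -0.095]
31.75 F [-0.9046  5.9784  3.778 ] sd [0.2  0.36 0.49] T [ 1.7374  0.4754 -0.1124] sd [0.012 0.011 0.03 ] P [ 0.5252 -0.0428  0.1027] yaw 154.09 q6 -38.7878190500238 open 0.45543609042976313
```

Request:
arm_command --pt "30 0 0 0 0 0 0" --pt "30 0 0 0 0 0 0" --pt "30 0 0 0 0 0 0" --pt "30 0 0 0 0 0 0" --pt "30 0 0 0 0 0 0" --pt "30 0 0 0 0 0 0" --pt "30 0 0 0 0 0 0" --pt "30 0 -0.1 0 0 0 0.01"

```text
time_s: 32.75
eef_pos: [0.5252, -0.0429, 0.1027]
ee_rot: [-117.8, 89.8, 36.8]
contact_force: [-1.2, 6.9, 4.0]
opening: 0.458
```

```bash
python3 st.py 3
```

```text
Mz [-0.176 -0.099 -0.087]
32.85 F [-0.8487  6.2078  4.1597] sd [0.84 0.52 0.47] T [ 1.7927  0.5211 -0.1208] sd [0.02  0.014 0.04 ] P [ 0.5252 -0.0429  0.1027] yaw 154.66 q6 -38.205069003719416 open 0.4574084659773898
```

Un-nipped turning needed about 0.35 N·m. About 0.05 of that comes from the tool's 6 N drag along y. Forward readings peaked about 0.16 N·m above that, roughly 20 N, and after backing off 0.055 rad both directions agree on 11–12 N. I'm releasing the knob and retreating upward.

Request:
arm_command --pt "48 0 0 0 0 0 0" --pt "55 0 0 0 0 0 0" --pt "65 0 0 0 0 0 0" --pt "75 0 0 0 0 0 0" --pt "85 0 0 0 0 0 0" --pt "85 0 0 0 0 0 0" --pt "85 0 0 0 0 0 0" --pt "85 0 0 5 0 0 0"

```text
time_s: 33.85
eef_pos: [0.5241, -0.0443, 0.1066]
ee_rot: [37.9, 89.9, -167.4]
contact_force: [0.6, 0.1, 0.9]
opening: 0.847
```

Request:
arm_command --pt "85 0 0 10 0 0 0" --pt "85 0 0 25 0 0 0" --pt "85 0 0 45 0 0 0" --pt "85 0 0 65 0 0 0" --pt "85 0 0 85 0 0 0" --pt "85 0 0 100 0 0 0" --pt "85 0 0 110 0 0 0" --pt "85 0 0 110 0 0 0"

```text
time_s: 34.85
eef_pos: [0.5246, -0.0442, 0.2175]
ee_rot: [-141.0, 89.9, 13.7]
contact_force: [-0.1, -0.4, 1.4]
opening: 0.85
```

```bash
python3 st.py 1
python3 - <<'E'
from h import *
s=vision.camera("scene")["frame"]
o=np.zeros((600,800,3),np.uint8)
o[:360,:480]=cv2.resize(s[150:420,150:510],(480,360))
o[:320,480:800]=cv2.resize(s[265:345,240:320],(320,320),interpolation=cv2.INTER_CUBIC)
wristcam("w8");a=cv2.imread("pics/w8.png");o[360:600,:320]=cv2.resize(a,(320,240))
o[360:600,320:800]=cv2.resize(vision.camera("top")["frame"][170:350,130:490],(480,240))
cv2.imwrite("pics/fin.png",o)
E
```

```text
Mz [-0.021]
34.85 F [-0.0868 -0.3733  1.3562] sd [0. 0. 0.] T [-0.0784 -0.0115 -0.0212] sd [0. 0. 0.] P [ 0.5246 -0.0442  0.2175] yaw 154.67 q6 -38.183514515733705 open 0.8502337508538108
```

View pics/fin.png

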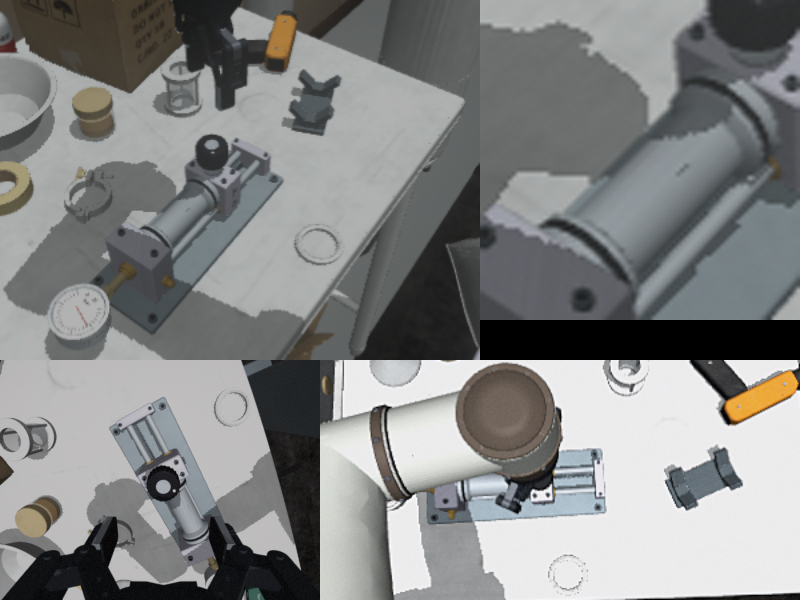

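The final picture shows the spool closed between both rubbers with no visible gap. The gasket, clamp ring and sight glass are where they were, and the gripper is clear. I'm handing the job in.

```bash
python3 -c "
from rig import robot
print(robot.finish_job(), robot.read_state()['time_s'])"
```

```text
the job is handed in; nothing more can be done
the job is handed in; nothing more can be done
```

The spool is on the rods, closed between both rubber faces at an estimated 11–12 N. I handed the job in at about 35 s of the 72 s allowed.

**What I did:** I lifted the spool off the V-stand, laid it on the rods between the heads and let go. I then drove the moving head in by the knob only, with a single grip and a net turn of about 3.05 rad (24.4 mm).

**Squeeze force:** This comes from noisy wrist torque readings (about ±0.03 N·m, roughly ±4 N), not a direct measurement.
- **Un-nipped baseline:** turning took about 0.35 N·m, of which about 0.05 came from the tool dragging on the head.
- **Peak:** forward readings rose to 0.50–0.545 N·m, so the squeeze went to about 20 N (limit 25 N). With that noise the true peak could have been nearer 24 N.
- **Final setting:** I backed off 0.055 rad. Forward and reverse readings then agreed on 11–12 N. They only agree after correcting for a 6 N tool pull on the head; uncorrected, the reverse readings suggested up to 20 N.
- **Not re-checked:** I did not measure the squeeze again after releasing the knob.

**Last checks:** The final picture shows no visible gap at either rubber. The gasket, clamp ring and sight glass look undisturbed. The gripper is about 85 mm above the knob top, with no contact load on the wrist.

The wrist and top cameras disagreed by 2–3 mm in x, but the spool centred itself on the rods. I viewed 11 pictures, one over the budget.

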